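Level the two-pan bakery scale

TASK

Four loaves lie on the two-pan scale and one pan hangs lower than the other: split the batch into two orders of equal weight by moving a loaf or loaves from pan to pan until both pans sit level, with all four loaves lying flat in the pans. Set the loaves down gently, do not bump the twin-tube rail over the scale, and leave everything else on the counter alone.

Things in the scene. Friction and masses are not known exactly. Their poses are not given: they have to be found in the camera images.
- scale: Grey two-pan counter scale, fixed; base 120 x 460 x 30 with a small central housing up to 75 high. Origin: centre of its underside on the counter. x points away from the robot's side (to within about 7 degrees of straight ahead), y runs along the row of the two pans, to the left seen from the robot
- pan_a: Aluminium pan on the scale's +y side, centre 168 from the scale's. Stays horizontal, moves only up and down. Floor 210 (x) x 310 (y), rim 8 high. Origin: centre of the floor's upper face, where loaves rest: 100 above the counter when level, 9 higher or lower at most, opposite to the other pan; about 4.5 mm per 60 g of difference, wherever a load lies in it. Settles in about 1 s
- pan_b: The same pan on the scale's -y side. The empty pans balance each other; a loaf sitting in a pan rides up and down with it
- rail: Fixed dark steel rail over the scale, same origin and axes as the scale: two tubes 12 thick along y, at x = 0 and +40, 340 above the counter, 760 long, on posts 18 thick at x = 20, y = +380 and -380. Right above the middle of the loaves, so a gripper pointing straight down strikes it: reach under it from the robot's side with the tool tilted
- loaf_s: Smallest tin loaf with flat upright sides: 66 long (its x axis), 42 wide (y), 50 high, about 60 g (within 4 percent), brown crust with pale cuts across the top. Origin: centre of its underside. Starts lying flat in one of the pans, long axis within about 3 degrees of the scale's x axis
- loaf_m: Second smallest tin loaf with flat upright sides: 108 long (its x axis), 52 wide (y), 50 high, about 120 g (within 4 percent), brown crust with pale cuts across the top. Origin: centre of its underside. Starts lying flat in one of the pans, long axis within about 3 degrees of the scale's x axis
- loaf_l: Second largest tin loaf with flat upright sides: 146 long (its x axis), 57 wide (y), 50 high, about 180 g (within 4 percent), brown crust with pale cuts across the top. Origin: centre of its underside. Starts lying flat in one of the pans, long axis within about 3 degrees of the scale's x axis
- loaf_xl: Largest tin loaf with flat upright sides: 180 long (its x axis), 61 wide (y), 50 high, about 240 g (within 4 percent), brown crust with pale cuts across the top. Origin: centre of its underside. Starts lying flat in one of the pans, long axis within about 3 degrees of the scale's x axis
- tin_1: Bystander: foil tin with a dark cake, 162 x 97 x 51, on the counter between robot and scale
- tin_2: Bystander: foil tin like the other, beyond the scale
- spatula: Bystander: spatula 230 long lying between robot and scale, under 30 high
- jar: Bystander: amber jar 76 across, 110 high, beyond the scale
- bowl: Bystander: white bowl 130 across, 60 high, beyond the scale
- crock: Bystander: clay cup 80 across, 90 high, between robot and scale
Things that resemble listed ones, but are neither listed nor needed, are in the scene too. Leave any pink or yellow look-alike of the loaf_xl alone.

How it is judged:
At the end, for the whole second after the job is handed in: Both pans within 4.5 mm of the level height (100 mm above the counter), each of the four loaves lying flat (within 7 degrees) on the floor of a pan, at rest and released (((x of loaf_s in the frame of pan_a between -0.1 and 0.1 m and y of loaf_s in the frame of pan_a between -0.15 and 0.15 m and z of loaf_s in the frame of pan_a between -0.006 and 0.012 m) or (x of loaf_s in the frame of pan_b between -0.1 and 0.1 m and y of loaf_s in the frame of pan_b between -0.15 and 0.15 m and z of loaf_s in the frame of pan_b between -0.006 and 0.012 m)) and ((x of loaf_m in the frame of pan_a between -0.1 and 0.1 m and y of loaf_m in the frame of pan_a between -0.15 and 0.15 m and z of loaf_m in the frame of pan_a between -0.006 and 0.012 m) or (x of loaf_m in the frame of pan_b between -0.1 and 0.1 m and y of loaf_m in the frame of pan_b between -0.15 and 0.15 m and z of loaf_m in the frame of pan_b between -0.006 and 0.012 m)) and ((x of loaf_l in the frame of pan_a between -0.1 and 0.1 m and y of loaf_l in the frame of pan_a between -0.15 and 0.15 m and z of loaf_l in the frame of pan_a between -0.006 and 0.012 m) or (x of loaf_l in the frame of pan_b between -0.1 and 0.1 m and y of loaf_l in the frame of pan_b between -0.15 and 0.15 m and z of loaf_l in the frame of pan_b between -0.006 and 0.012 m)) and ((x of loaf_xl in the frame of pan_a between -0.1 and 0.1 m and y of loaf_xl in the frame of pan_a between -0.15 and 0.15 m and z of loaf_xl in the frame of pan_a between -0.006 and 0.012 m) or (x of loaf_xl in the frame of pan_b between -0.1 and 0.1 m and y of loaf_xl in the frame of pan_b between -0.15 and 0.15 m and z of loaf_xl in the frame of pan_b between -0.006 and 0.012 m)) and angle between each of loaf_s, loaf_m, loaf_l, loaf_xl's own z axis and vertical below 0.12 rad and linear speed of each of loaf_s, loaf_m, loaf_l, loaf_xl below 0.02 m/s and z of pan_a in the frame of scale between 0.0955 and 0.1045 m and z of pan_b in the frame of scale between 0.0955 and 0.1045 m); the robot touches nothing.
It fails at once if the rail over the scale is bumped (over 3 N) (contact force between rail and anything else above 3 N).
It fails at once if a loaf is slammed into a pan (over 20 N) (contact force between any of loaf_s, loaf_m, loaf_l, loaf_xl and pan_a above 20 N or contact force between any of loaf_s, loaf_m, loaf_l, loaf_xl and pan_b above 20 N).
It fails at once if a bystander is moved by more than 30 mm (distance of any of tin_1, tin_2, spatula, jar, bowl, crock from where it was at the start of the episode above 0.03 m).
It also fails if it takes over 56 s, if anything falls off the work surface, if the arm or the gripper's body presses on something with over 40 N, if the wrist force passes 120 N, or if a joint passes its speed limit or range.

ROBOT

A 6-joint arm with a two-finger parallel gripper is mounted at the origin on the work surface. World frame = base frame: x ahead of the robot, y to its left, z up, the work surface at z = 0. Lengths are in m, angles in rad, forces in N, time in s.
With the tool pointing down it reaches from about 0.325 to 0.9 m from the base axis. Payload 6.1 kg.
Tool frame: the origin (TCP) lies on the centre line of the jaws, within the pads' length; the fingertips stand 19 mm ahead of it and the grasp point (between the pads) is the TCP (r.tcp_to_tips is the distance from the TCP to the fingertips, in m); y points along the fingers, z is the direction in which the jaws open and shut, and the axes are right-handed (so a half turn about y gives the same grasp; the last joint's range is limited). The gripper opens to 85 mm and grips with 20 to 120 N. Pads are 22 mm wide; open, the fingers measure 114 mm over their backs; the gripper's body (76 mm by 85 mm) begins 54 mm behind the grasp point. The pads swing forward as they close: fully open they stand 13 mm farther back than shut.
Start: joints at [-1.347, 0.22, 1.526, -0, 1.395, -0.126], TCP at [0.214, -0.587, 0.25] pointing down, gripper open.
Joint ranges: [-2.98, 2.98], [-0.91, 2.08], [0.09, 2.57], [-1.24, 4.39], [0.2, 2.65], [-2.68, 2.68]. Speed limits (rad/s): [2.57, 2.57, 3.01, 3.14, 3.14, 3.14].

INTERFACE

Orientations are given as a unit quaternion [x, y, z, w].
In Python, from rig import r gives the robot as it stands.
- The arm moves only by the shell command python3 -m handwheel 'ROWS' [FORCE]. ROWS is JSON, a list of rows, each a list of 7 numbers: the closure, from -1 (fully open) to 1 (shut), then the shift along the tool's x, y, z in cm, then the turn, a rotation vector about the tool's x, y, z in degrees. In form: [[hand, x, y, z, wx, wy, wz], ...]. A call has 1 to 8 rows; each row is the pose to reach, as a shift and turn from the pose commanded when the call began, along the tool's axes at that moment; what a row does not reach only later rows make up. A row lasts 1/8 s, in which the tool goes at most 62.5 mm and 10.7 degrees, less where a joint would pass 70% of its speed; a pose out of reach is approached as far as the arm can. A call with a gripper value outside its range is refused whole. The fingers move at their own pace and stop on an object; FORCE is the grip in N (left out, the last holds). Time passes only in rows, so rows that repeat a pose let the fingers close. It gives the time, the measured TCP pose, the force and the opening at its end, in the units of the state.
- r.get_state(): the state, without advancing time (a new reading comes with each control period).
- r.snapshot(name): name is "scene" or "top" or "wrist"; returns a dict with "image" (400x640x3 uint8, red, green, blue), "range_z" (400x640 float32, m along the optical axis (not along the pixel's ray), 0 where there is no reading), "mtx" (3x3 intrinsics, pixels), "rvec" (rotation vector, rad) and "tvec" (3), from world to camera coordinates, as OpenCV has them. Camera axes: x right, y down, z forward; pixel columns grow to the right and rows downward; lengths in m; the calibration is good to about 2 mm. The wrist camera is an equidistant fisheye: a pixel r from the principal point sees the ray r / f radians off the axis. A picture is of the moment at which its call begins.
- r.sign_off(): hands the job in, once; it reports no verdict.
The state is a dict: "t": time; "qpos": joint angles; "qvel": joint speeds; "joint_efforts": joint torques, N m; "tool_pos": TCP position; "orientation": TCP orientation; "force": force on the tool from outside, world axes, zero at the start; "moment": the same for the moment, N m; "opening": finger opening in m.
Only numpy, scipy, OpenCV 4.12 (cv2) and the standard library are available. Lean on these libraries where they do the work, as an engineer would, in place of code of your own. Each camera call takes 0.05 s, during which the arm holds its last target. There are 200 camera calls.

## Working session

There is one attempt and no reset: what is moved stays moved. The work goes in short steps, Python scripts to look and compute and a shell command to move; the robot and the scene stay as the last step left them, time stands still between calls to the robot, and variables do not carry over. Pictures are saved under pics/ and viewed, about 8 in all and at most 12, crops included, and the job is handed in when it is done.

```bash
ls; mkdir -p pics; cat > h.py <<'E'
import numpy as np,cv2
from rig import r
def snap(n):
    s=r.snapshot(n); s['R']=cv2.Rodrigues(np.array(s['rvec'],float))[0]; s['t']=np.array(s['tvec'],float).ravel(); return s
def cloud(s):
    z=s['range_z']; v,u=np.mgrid[:z.shape[0],:z.shape[1]]; K=np.array(s['mtx'])
    P=np.dstack([(u-K[0,2])/K[0,0]*z,(v-K[1,2])/K[1,1]*z,z])
    W=(P-s['t'])@s['R']; W[z<=0]=np.nan; return W
def save(n,im): cv2.imwrite('pics/'+n+'.png',cv2.cvtColor(im,cv2.COLOR_RGB2BGR))
E
python3 - <<'E'
from h import *
a=snap('scene');b=snap('top')
save('scene0',a['image']);save('top0',b['image'])
np.savez('s0.npz',W=cloud(b),I=b['image'],Ws=cloud(a),Is=a['image'])
for s in(a,b): print(-s['R'].T@s['t'],s['R'][2],s['mtx'])
print(r.get_state(), r.tcp_to_tips)
E
```

```text
pics
[0.90708302 0.39845447 0.80036834] [-0.41866617 -0.49390669 -0.76208583] [[388.62279812   0.         317.8817728 ]
 [  0.         388.62279812 200.52899395]
 [  0.           0.           1.        ]]
[ 0.39204158 -0.05770467  1.46718825] [ 0.075724   -0.02620261 -0.99678448] [[504.72598959   0.         319.65528795]
 [  0.         504.72598959 199.38687219]
 [  0.           0.           1.        ]]
{'t': 0.1, 'qpos': array([-1.34710982e+00,  2.21156819e-01,  1.52749857e+00,  1.14793468e-05,
        1.39469132e+00, -1.26076898e-01]), 'qvel': array([ 0.00044319, -0.00140542, -0.00253427, -0.00088704, -0.00179585,
       -0.00268471]), 'joint_efforts': array([ 2.36900349e-03, -4.98235917e+01, -3.90548015e+01, -3.72549539e-05,
        5.63987924e-03,  2.64116699e-05]), 'tool_pos': array([ 0.21407181, -0.58665376,  0.24930169]), 'orientation': array([-0.12305619,  0.69694084, -0.69570162,  0.12300366]), 'force': array([-0.04637388, -0.14686282, -0.86593322]), 'moment': array([ 0.0185208 , -0.0487572 , -0.02801069]), 'opening': 0.08543287980495362} 0.019
```

View pics/top0.png

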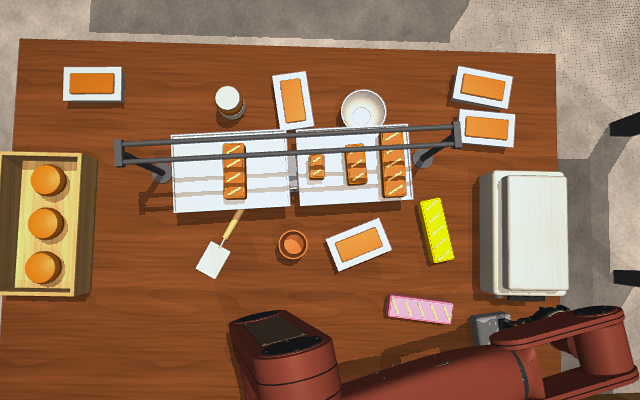

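View pics/scene0.png

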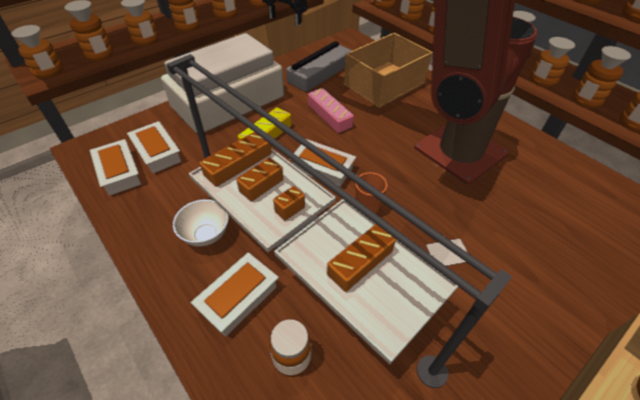

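The top view shows one loaf in the left pan at (234,170). The right pan holds three, at (316,166), (356,164) and (394,164). The look-alikes are the yellow bar (436,230) and the pink bar (420,308), both on the counter, plus orange cakes in foil tins at (358,244), (293,100) and others. Next I'll measure the loaves and the pans.

```bash
python3 - <<'E'
from h import *
d=np.load('s0.npz')
for nm,W,I in(('top',d['W'],d['I']),('scene',d['Ws'],d['Is'])):
    hsv=cv2.cvtColor(I,cv2.COLOR_RGB2HSV)
    zz=W[...,2]
    ok=(zz>.122)&(zz<.175)&(W[...,0]>.3)&(W[...,0]<.85)
    n,l,st,c=cv2.connectedComponentsWithStats(ok.astype(np.uint8))
    print(nm)
    for i in range(1,n):
        if st[i,4]<40: continue
        P=W[l==i]; (cx,cy),(w,h),a=cv2.minAreaRect(P[:,:2].astype(np.float32))
        print(c[i].round(),st[i,4],'ctr',round(cx,3),round(cy,3),'size',round(w,3),round(h,3),round(a,1),'z',np.percentile(P[:,2],[10,50,90]).round(3))
    # pans
    p=(zz>.08)&(zz<.116)&(I.min(2)>110)
    n,l,st,c=cv2.connectedComponentsWithStats(p.astype(np.uint8))
    for i in range(1,n):
        if st[i,4]<300: continue
        P=W[l==i]; R=cv2.minAreaRect(P[:,:2].astype(np.float32)); print('pan',c[i].round(),st[i,4],np.round(R[0],3),np.round(R[1],3),round(R[2],1),np.median(P[:,2]).round(3))
    t=(zz>.325)&(zz<.36)&(W[...,0]>.4)
    P=W[t]; 
    if len(P): print('rail',cv2.minAreaRect(P[:,:2].astype(np.float32)),np.median(P[:,2]))
s=d['I'][115:215,160:425]; save('crop0',cv2.resize(s,None,fx=3,fy=3,interpolation=cv2.INTER_CUBIC))
E
```

```text
top
[391. 138.] 281 ctr 0.661 -0.281 size 0.033 0.061 3.5 z [0.137 0.141 0.145]
[233. 148.] 234 ctr 0.622 0.138 size 0.028 0.058 1.9 z [0.154 0.159 0.163]
[355. 145.] 51 ctr 0.64 -0.181 size 0.007 0.048 0.7 z [0.137 0.141 0.143]
[393. 173.] 1097 ctr 0.568 -0.289 size 0.126 0.063 4.1 z [0.136 0.141 0.145]
[356. 168.] 639 ctr 0.58 -0.188 size 0.086 0.054 6.4 z [0.136 0.141 0.145]
[316. 166.] 383 ctr 0.582 -0.083 size 0.064 0.04 1.3 z [0.136 0.141 0.145]
[234. 179.] 949 ctr 0.544 0.133 size 0.108 0.058 2.9 z [0.153 0.159 0.163]
[149. 167.] 43 ctr 0.569 0.357 size 0.008 0.017 67.3 z [0.126 0.145 0.167]
[534. 226.] 6630 ctr 0.44 -0.658 size 0.279 0.179 0.0 z [0.163 0.169 0.173]
pan [227.  98.] 451 [0.769 0.165] [0.065 0.064] 69.5 0.11
pan [229. 134.] 360 [0.668 0.156] [0.011 0.306] 4.6 0.11
pan [336. 141.] 942 [ 0.659 -0.14 ] [0.036 0.23 ] 4.7 0.091
pan [228. 147.] 1141 [0.632 0.155] [0.035 0.31 ] 4.5 0.109
pan [345. 181.] 3442 [ 0.56  -0.188] [0.142 0.312] 4.5 0.091
pan [ 74. 220.] 537 [0.419 0.569] [0.381 0.071] 5.4 0.11
pan [229. 184.] 4685 [0.532 0.147] [0.138 0.312] 4.4 0.109
rail ((
[... 654 characters left out ...]
 0.17 ]
[233. 155.] 1440 ctr 0.601 -0.286 size 0.178 0.063 4.0 z [0.129 0.14  0.142]
[259. 175.] 897 ctr 0.596 -0.186 size 0.108 0.053 6.5 z [0.129 0.14  0.143]
[288. 199.] 528 ctr 0.588 -0.081 size 0.066 0.044 1.4 z [0.128 0.14  0.142]
[360. 256.] 2259 ctr 0.569 0.135 size 0.143 0.057 3.2 z [0.137 0.159 0.161]
[450. 346.] 165 ctr 0.581 0.362 size 0.009 0.018 9.9 z [0.129 0.15  0.17 ]
pan [268. 203.] 4151 [ 0.599 -0.186] [0.212 0.312] 4.6 0.091
pan [369. 281.] 10733 [0.573 0.149] [0.209 0.31 ] 4.5 0.108
pan [289. 337.] 1046 [0.773 0.165] [0.064 0.065] 49.8 0.11
rail ((0.6056985259056091, -0.017451047897338867), (0.06224330887198448, 0.7779214382171631), 4.535835266113281) 0.34412130530147567
```

View pics/crop0.png

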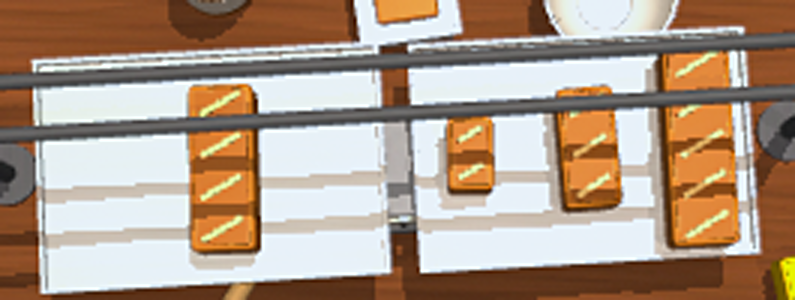

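The measured sizes settle it. L (143 mm) is alone in pan A, which is high at 109 mm. S, M (108 mm) and XL (178 mm) are in pan B, low at 91 mm. Moving M from B to A gives about 300 g in each pan. I'll grip M with the tool tilted 40° from the robot's side.

```bash
cat >> h.py <<'E'
from scipy.spatial.transform import Rotation as Ro
def tgt(yaw,tilt):
    p=np.radians(yaw);a=np.radians(tilt)
    y=np.array([np.sin(a)*np.cos(p),np.sin(a)*np.sin(p),-np.cos(a)]);z=np.array([-np.sin(p),np.cos(p),0])
    return y,[np.column_stack([np.cross(y,s*z),y,s*z]) for s in(1,-1)]
def go(pos,yaw,tilt):
    s=r.get_state();C=Ro.from_quat(s['orientation']);y,Rs=tgt(yaw,tilt)
    best=min(Rs,key=lambda R:(C.inv()*Ro.from_matrix(R)).magnitude())
    d=C.inv().apply(np.array(pos)-s['tool_pos'])*100
    w=(C.inv()*Ro.from_matrix(best)).as_rotvec(degrees=True)
    print('shift',d.round(2),'turn',w.round(1),'F',np.round(s['force'],2),'open',round(s['opening'],4),'t',s['t'],'q',np.round(s['qpos'],2))
E
python3 - <<'E'
from h import *
y,_=tgt(6.5,40); p=np.radians(6.5)
g=np.array([.596,-.186,.122])-.015*np.array([np.cos(p),np.sin(p),0])
print('grasp',g,'pre',g-.12*y)
C=Ro.from_quat(r.get_state()['orientation']);print(C.as_matrix().round(3))
go(g-.12*y,6.5,40)
E
```

```text
grasp [ 0.58109642 -0.18769805  0.122     ] pre [ 0.50445774 -0.19642992  0.21392533]
[[-0.939 -0.     0.343]
 [-0.343  0.002 -0.939]
 [-0.    -1.    -0.002]]
shift [-40.65   3.59 -26.7 ] turn [ 4.8 12.9 39.8] F [-0.05 -0.15 -0.87] open 0.0854 t 0.1 q [-1.35  0.22  1.53  0.    1.39 -0.13]
```

```bash
python3 -m handwheel '[[-1,-5,0,-3.3,0,0,0],[-1,-10,0,-6.6,1,2,6],[-1,-15,0,-10,2,4,12],[-1,-20,1,-13,3,6,20],[-0.65,-25,1.5,-16.5,4,9,27],[-0.65,-30,2.5,-20,4.8,11,34],[-0.65,-35.5,3,-23,4.8,12.9,39.8],[-0.65,-40.6,3.6,-26.7,4.8,12.9,39.8]]' 40; python3 -c "
from h import *
go([.5045,-.1964,.2139],6.5,40);go([.5811,-.1877,.122],6.5,40)"
```

```text
t: 1.1
tool_pos: [0.503, -0.1968, 0.2127]
orientation: [0.205, 0.677, -0.65, 0.278]
force: [0.8, -1.1, -0.0]
opening: 0.0703
shift [-0.2   0.01 -0.02] turn [-0.1 -0.1  0. ] F [ 0.77 -1.08 -0.03] open 0.0703 t 1.1 q [-0.84 -0.31  2.26  0.74  0.89  0.23]
shift [-0.2  12.01 -0.03] turn [-0.1 -0.1  0. ] F [ 0.77 -1.08 -0.03] open 0.0703 t 1.1 q [-0.84 -0.31  2.26  0.74  0.89  0.23]
```

```bash
python3 -m handwheel '[[-0.65,-0.2,2,0,0,0,0],[-0.65,-0.2,4,0,0,0,0],[-0.65,-0.2,6,0,0,0,0],[-0.65,-0.2,7,0,0,0,0],[-0.65,-0.2,7,0,0,0,0],[-0.65,-0.2,7,0,0,0,0]]'; python3 -c "
from h import *
go([.5811,-.1877,.122],6.5,40)
a=snap('wrist');b=snap('scene')
im=np.hstack([a['image'][:,120:520],cv2.resize(b['image'][80:280,160:360],(400,400))]);save('w1',im)"
```

```text
t: 1.85
tool_pos: [0.5497, -0.1932, 0.1626]
orientation: [0.203, 0.676, -0.65, 0.28]
force: [-0.5, -0.1, -0.5]
opening: 0.0703
shift [ 0.17  5.15 -0.19] turn [-0.1  0.1 -0. ] F [-0.51 -0.06 -0.48] open 0.0703 t 1.85 q [-0.75 -0.12  2.2   0.82  0.73  0.17]
```

View pics/w1.png

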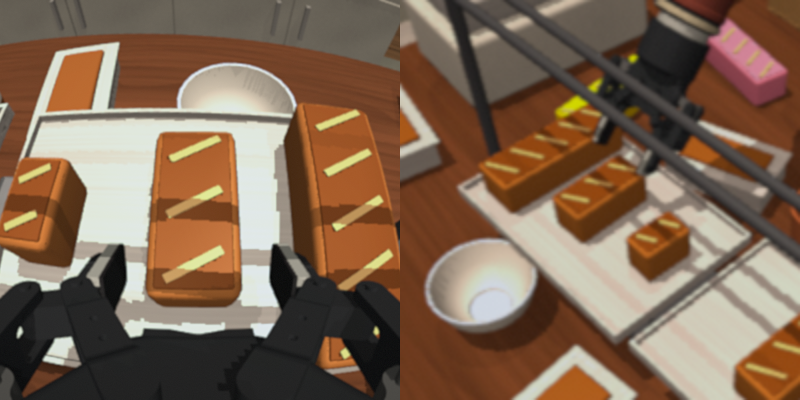

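The wrist view shows M centred between the open jaws at about (197,220). Both fingers are clear of S and XL.

```bash
python3 -m handwheel '[[-0.65,0.1,1.2,-0.2,0,0,0],[-0.65,0.15,2.5,-0.2,0,0,0],[-0.65,0.15,3.8,-0.2,0,0,0],[-0.65,0.15,4.7,-0.2,0,0,0],[-0.65,0.15,5.1,-0.2,0,0,0],[-0.65,0.15,5.1,-0.2,0,0,0]]'; python3 -c "
from h import *
go([.5811,-.1877,.122],6.5,40)"
```

```text
t: 2.7
tool_pos: [0.581, -0.1871, 0.1216]
orientation: [0.203, 0.677, -0.65, 0.28]
force: [0.0, 1.1, 0.4]
opening: 0.0706
shift [-0.03 -0.02  0.06] turn [-0.   0.1  0. ] F [0.03 1.1  0.44] open 0.0706 t 2.7 q [-0.69  0.03  2.16  0.9   0.63  0.11]
```

```bash
python3 -m handwheel '[[0.0,0,0,0,0,0,0],[0.4,0,0,0,0,0,0],[0.8,0,0,0,0,0,0],[0.8,0,0,0,0,0,0],[0.8,0,0,0,0,0,0],[0.8,0,0,0,0,0,0]]' 30; python3 -c "
from h import *
go([.5811,-.1877,.187],6.5,40)"
```

```text
t: 3.45
tool_pos: [0.5811, -0.1876, 0.1225]
orientation: [0.203, 0.676, -0.65, 0.28]
force: [-2.6, -0.3, 4.7]
opening: 0.0517
shift [-4.15 -4.94  0.02] turn [-0.1  0.1 -0. ] F [-2.56 -0.26  4.7 ] open 0.0517 t 3.45 q [-0.69  0.02  2.16  0.9   0.63  0.11]
```

```bash
python3 -m handwheel '[[0.8,-0.3,-0.4,0,0,0,0],[0.8,-0.9,-1.1,0,0,0,0],[0.8,-1.7,-2,0,0,0,0],[0.8,-2.6,-3.1,0,0,0,0],[0.8,-3.5,-4.2,0,0,0,0],[0.8,-4.3,-5.1,0,0,0,0],[0.8,-4.5,-5.3,0,0,0,0],[0.8,-4.5,-5.3,0,0,0,0]]'; python3 -c "
from h import *
# TCP over pan a: loaf centre (.581,.051), TCP 15 mm nearer along yaw 4.5
go([.5811-.0150,.051-.0012,.19],4.5,40)
a=snap('wrist');b=snap('scene')
im=np.hstack([a['image'][:,120:520],cv2.resize(b['image'][80:280,160:360],(400,400))]);save('w2',im)
W=cloud(b);print(np.nanmedian(W[230:250,330:345,2]), np.nanmedian(W[300:320,380:400,2]),'panb',np.nanmedian(W[215:225,250:265,2]))"
```

```text
t: 4.45
tool_pos: [0.5813, -0.1872, 0.1916]
orientation: [0.203, 0.677, -0.65, 0.28]
force: [-0.4, -0.4, -1.2]
opening: 0.0518
shift [ -0.84   0.86 -23.71] turn [ 1.2  1.6 -0. ] F [-0.41 -0.42 -1.22] open 0.0518 t 4.45 q [-0.69 -0.1   2.13  0.75  0.74  0.29]
0.10829145949489419 0.10836408274212964 panb 0.08998670675085069
```

View pics/w2.png

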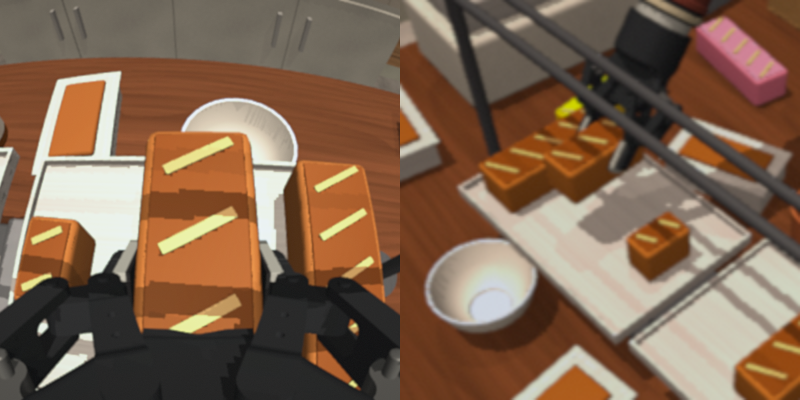

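M is held level between the pads, and the 1.2 N wrist load matches about 120 g. Next I traverse to pan A.

```bash
python3 -m handwheel '[[0.8,0,0,-2,0,0,0],[0.8,-0.1,0,-6,0.3,0.4,0],[0.8,-0.3,0.2,-10,0.6,0.8,0],[0.8,-0.5,0.4,-14.5,0.9,1.2,0],[0.8,-0.7,0.6,-19,1.2,1.6,0],[0.8,-0.8,0.8,-22,1.2,1.6,0],[0.8,-0.8,0.8,-23.7,1.2,1.6,0],[0.8,-0.8,0.8,-23.7,1.2,1.6,0]]'; python3 - <<'E'
from h import *
go([.566,.0498,.132],4.5,40)
b=snap('scene');W=cloud(b)
m=(W[...,2]>.17)&(W[...,2]<.24)&(W[...,0]>.5)&(W[...,0]<.66)&(W[...,1]>-.02)&(W[...,1]<.12)&(b['image'][...,0]>120)
P=W[m];print(len(P),cv2.minAreaRect(P[:,:2].astype(np.float32)))
t=P[P[:,2]>.195];A=np.c_[t[:,:2],np.ones(len(t))];print('tilt',np.linalg.lstsq(A,t[:,2],rcond=None)[0],np.percentile(P[:,2],[1,50,95]))
E
```

```text
t: 5.55
tool_pos: [0.5643, 0.0518, 0.1893]
orientation: [0.214, 0.674, -0.654, 0.269]
force: [0.5, 0.1, -1.0]
opening: 0.0519
shift [3.56 4.49 0.22] turn [0.2 0.2 0.1] F [ 0.52  0.06 -1.04] open 0.0519 t 5.55 q [-0.12 -0.3   2.3   0.29  0.48  1.15]
882 ((0.5891193747520447, 0.04808009788393974), (0.09524520486593246, 0.08473752439022064), 19.070613861083984)
tilt [-0.01323426 -0.03029415  0.21683035] [0.19337294 0.20776567 0.21012643]
```

```bash
python3 -m handwheel '[[0.8,0.6,0.7,0.2,0,0,0],[0.8,1.3,1.6,0.2,0,0,0],[0.8,1.9,2.4,0.2,0,0,0],[0.8,2.4,3.0,0.2,0,0,0],[0.8,2.7,3.4,0.2,0,0,0],[0.8,2.8,3.55,0.2,0,0,0],[0.8,2.9,3.7,0.2,0,0,0],[0.8,2.9,3.7,0.2,0,0,0]]'; python3 -c "
from h import *
go([.566,.0498,.131],4.5,40)"
```

```text
t: 6.6
tool_pos: [0.5673, 0.0477, 0.1434]
orientation: [0.215, 0.674, -0.654, 0.268]
force: [0.4, -0.3, -0.3]
opening: 0.052
shift [ 0.89  0.88 -0.22] turn [ 0.  0. -0.] F [ 0.45 -0.29 -0.28] open 0.052 t 6.6 q [-0.13 -0.2   2.32  0.39  0.36  1.04]
```

```bash
python3 -m handwheel '[[0.8,0.12,0.15,0,0,0,0],[0.8,0.22,0.27,0,0,0,0],[0.8,0.32,0.4,0,0,0,0],[0.8,0.42,0.53,0,0,0,0],[0.8,0.52,0.65,0,0,0,0],[0.8,0.62,0.78,0,0,0,0],[0.8,0.7,0.88,0,0,0,0],[0.8,0.7,0.88,0,0,0,0]]'; python3 -m handwheel '[[0.8,0,0,0,0,0,0],[0.8,0,0,0,0,0,0],[0.8,0,0,0,0,0,0],[0.8,0,0,0,0,0,0]]'; python3 -c "
from h import *
go([.566,.0498,.131],4.5,40)
b=snap('scene');a=snap('wrist');W=cloud(b);print('pan_a',np.nanmedian(W[300:320,380:400,2]),'panb',np.nanmedian(W[215:225,250:265,2]))
im=np.hstack([a['image'][:,120:520],cv2.resize(b['image'][130:330,220:420],(400,400))]);save('w3',im)"
```

```text
t: 7.6
tool_pos: [0.5675, 0.0477, 0.1319]
orientation: [0.215, 0.674, -0.654, 0.268]
force: [-0.9, 0.3, -1.3]
opening: 0.0516
t: 8.1
tool_pos: [0.5675, 0.0477, 0.132]
orientation: [0.215, 0.674, -0.654, 0.268]
force: [0.4, 0.5, 0.3]
opening: 0.0516
shift [ 0.16 -0.01 -0.22] turn [ 0.  0. -0.] F [0.39 0.53 0.29] open 0.0516 t 8.1 q [-0.13 -0.17  2.32  0.42  0.33  1.01]
pan_a 0.09997809095791803 panb 0.09884424215078874
```

View pics/w3.png

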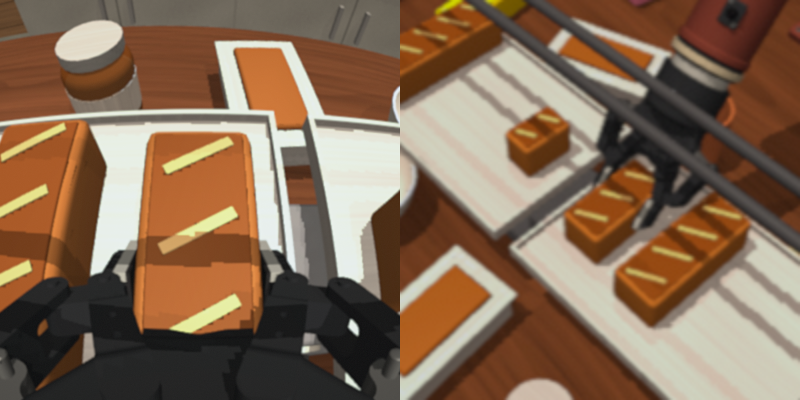

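M rests flat between L and the rim of pan A, at about (195,230), and the pans read 100 mm and 99 mm. I'll open part-way and back out along the tool axis.

```bash
python3 -m handwheel '[[-0.3,0,0,0,0,0,0],[-0.45,0,0,0,0,0,0],[-0.5,0,0,0,0,0,0],[-0.5,0,0,0,0,0,0],[-0.5,0,0,0,0,0,0]]'; python3 -m handwheel '[[-0.5,0,-0.8,0,0,0,0],[-0.5,0,-2,0,0,0,0],[-0.5,0,-4,0,0,0,0],[-0.5,0,-7,0,0,0,0],[-0.5,0,-10,0,0,0,0],[-0.5,0,-13,0,0,0,0],[-0.5,0,-13,0,0,0,0],[-0.5,0,-13,0,0,0,0]]';python3 -m handwheel '[[-0.5,0,0,0,0,0,0],[-0.5,0,0,0,0,0,0],[-0.5,0,0,0,0,0,0],[-0.5,0,0,0,0,0,0],[-0.5,0,0,0,0,0,0],[-0.5,0,0,0,0,0,0],[-0.5,0,0,0,0,0,0],[-0.5,0,0,0,0,0,0]]'; python3 - <<'E'
from h import *
b=snap('scene');W=cloud(b);zz=W[...,2];print(r.get_state()['t'],'pan_a',np.nanmedian(W[300:320,380:400,2]),'panb',np.nanmedian(W[215:225,250:265,2]))
ok=(zz>.122)&(zz<.175)&(W[...,0]>.45)&(W[...,0]<.75)&(abs(W[...,1])<.34)
n,l,st,c=cv2.connectedComponentsWithStats(ok.astype(np.uint8))
for i in range(1,n):
    if st[i,4]<200: continue
    P=W[l==i]; q=cv2.minAreaRect(P[:,:2].astype(np.float32));T=P[P[:,2]>np.percentile(P[:,2],95)-.008]
    f=np.linalg.lstsq(np.c_[T[:,:2],np.ones(len(T))],T[:,2],rcond=None)[0]
    print(c[i].round(),np.round(q[0],3),np.round(q[1],3),round(q[2],1),'top',np.percentile(P[:,2],[50,95]).round(3),'tilt',f[:2].round(3))
save('end',b['image'])
E
```

```text
t: 8.82
tool_pos: [0.5675, 0.0477, 0.132]
orientation: [0.215, 0.674, -0.654, 0.268]
force: [0.6, -0.5, 0.1]
opening: 0.0645
t: 9.82
tool_pos: [0.4841, 0.041, 0.2312]
orientation: [0.215, 0.674, -0.654, 0.268]
force: [0.3, -0.6, 0.3]
opening: 0.0643
t: 10.82
tool_pos: [0.4842, 0.041, 0.2316]
orientation: [0.215, 0.674, -0.654, 0.268]
force: [0.0, 0.2, 0.2]
opening: 0.0635
10.875 pan_a 0.09969574694422102 panb 0.099068213110466
[232. 154.] [ 0.602 -0.286] [0.178 0.064] 3.5 top [0.149 0.152] tilt [-0.001 -0.035]
[288. 198.] [ 0.588 -0.081] [0.066 0.042] 2.1 top [0.148 0.152] tilt [-0.019 -0.063]
[327. 233.] [0.583 0.048] [0.108 0.052] 5.2 top [0.15  0.152] tilt [-0.006 -0.028]
[360. 257.] [0.568 0.136] [0.145 0.057] 2.3 top [0.15  0.152] tilt [-0.002 -0.022]
```

View pics/end.png

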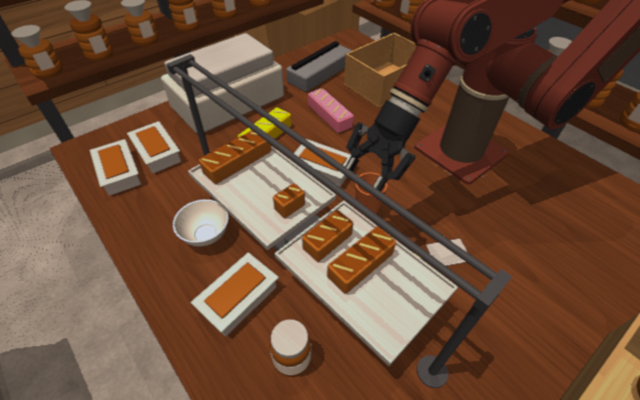

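The pans are level, with M at (327,233) and L at (360,257) in pan A, and S and XL in pan B. The gripper is clear and the bystanders are where they started.

```bash
python3 -c "
from rig import r
print(r.sign_off())"
```

```text
the job is handed in; nothing more can be done
None
```

I moved loaf_m from pan_b to pan_a, reaching under the rail with the tool tilted 40°. That puts M and L in one pan and S and XL in the other, about 300 g each, and I handed the job in at about 10.9 s.

My last check showed both pans level, pan_a at 99.7 mm and pan_b at 99.1 mm. All four loaves were flat, with their tops about 50 mm above the pan floors. The gripper was empty and clear of everything, the wrist force stayed under about 6 N at every reading, and no bystander looked moved in the final image.

- **Tilt figures:** The plane fits gave 0.02–0.06 rad of apparent tilt, highest on the small loaf. I take this as depth noise, and it is under the 0.12 rad limit.
- **Grip force:** Closing the jaws on M gave a brief 5 N reading at the wrist. I did not track down the cause.

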